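Close the vent plug of a culture box

TASK

The vent plug in the lid of the culture box is only loosely screwed in: turn it clockwise until it goes snug, no more than a gentle nip further, because over-tightening cracks the lid. Then set the grey dust cap over the plug, squarely down on the lid, and let go. Do not lean on the box, and leave the dishes and the jar lid where they are.

Things in the scene. Friction and masses are not known exactly. Their poses are not given: they have to be found in the camera images.
- box: Culture box, fixed: clear walls, dishes inside, white lid. 192 mm (x) by 272 mm (y); origin at the centre of its underside, z up; the lid's flat top is 100 mm above it. In the box's -y half a round aluminium boss stands on the lid, 48 mm diameter, 12 mm high, top edge chamfered 3 mm; the vent plug is in its middle.
- plug_head (a point): Brass vent plug with a T-bar head, upright in the boss. Bar 40 mm long (point x), 12 mm wide (point y: pinch across this), 22 mm tall (z up); point at the bar's centre, 31 mm above the lid. Below the bar a stem, 18 mm diameter, 8 mm long, down to the boss. Right-hand thread, 0.5 mm a turn: clockwise seen from above tightens.
- plug_sink (a joint): How far the taper is driven in since it bit, m: 0.00008 per rad past the bite; not resolved by the reading: feel the torque. Turning takes 0.03 N m, jumps to 0.28 N m at the bite, then rises 0.45 N m per rad (held still, a quarter less is felt). Snug: from 0.06 rad past the bite (0.31 N m); over-tight: beyond 0.6 rad (0.55 N m). Stays where it is left.
- plug_drop (a joint): Height the plug must still be screwed down before the taper bites, m: negative while loose, 0 when run down, 0.00008 per rad; not resolved by the reading. At the start 1.0 to 2.6 rad of free running are left, different every time, and nothing that can be seen tells how much.
- dust_cap: Grey dust cap, open side down on the bench: upside-down cup, outer diameter 58 mm, inner 52 mm, 55 mm high, 4 mm roof, about 80 g; on the roof a round knob, 24 mm diameter, ending 83.5 mm above the rim. Origin at the centre of the open rim, z up. On the plug it surrounds the boss with 2 mm to spare, clears the bar and its rim rests on the lid.
- cap_knob (a point): Point on the dust cap's axis at which to pinch its knob, 76 mm above the cap's rim and 21 mm above its roof.
- jar_lid: Grey jar lid, lower and wider than the dust cap but with the same knob: 82 mm diameter, 21 mm high, knob 24 mm diameter up to 45.5 mm. Origin at the centre of its underside. A bystander.
- lid_dish: Closed culture dish, 68 mm diameter, 15 mm high, lying on the box's lid towards its +y end; a bystander.
- dishes_left: Stack of four closed culture dishes, 68 mm diameter, 62 mm high, on the bench on the left (+y); a bystander.
- dishes_right: Stack of three closed culture dishes, 68 mm diameter, 47 mm high, on the bench on the right (-y); a bystander.
Mind the look-alikes: they are no part of the job. Leave any black or yellow look-alike of the dust_cap alone.

How it is judged:
By the outcome, as a careful person would: the job done as asked, in the order asked, and still so for the second after the job is handed in, with the robot touching nothing.
It also fails if it takes over 72 s, if anything falls off the work surface, if the arm or the gripper's body presses on something with over 40 N, if the wrist force passes 120 N, or if a joint passes its speed limit or range.

ROBOT

A 6-joint arm with a two-finger parallel gripper is mounted at the origin on the work surface. World frame = base frame: x ahead of the robot, y to its left, z up, the work surface at z = 0. Lengths are in m, angles in rad, forces in N, time in s.
With the tool pointing down it reaches from about 0.375 to 0.9 m from the base axis. Payload 3.1 kg.
Tool frame: the origin (TCP) lies midway between the tips of the shut fingers; the grasp point (between the pads) lies 19 mm behind it; z points along the fingers, y is the direction in which the jaws open and shut (so a half turn about z gives the same grasp; the last joint's range is limited). The gripper opens to 85 mm and grips with 20 to 120 N. Pads are 22 mm wide; open, the fingers measure 114 mm over their backs; the gripper's body (76 mm by 85 mm) begins 54 mm behind the grasp point. The pads swing forward as they close: fully open they stand 13 mm farther back than shut.
Start: joints at [-1.383, 0.527, 1.433, -0, 1.181, -0.178], TCP at [0.224, -0.584, 0.231] pointing down, gripper open.
Joint ranges: [-3.08, 3.08], [-0.75, 2.2], [0.22, 2.44], [-1.43, 4.57], [0, 2.65], [-2.85, 2.85]. Speed limits (rad/s): [2.79, 2.79, 3.14, 3.14, 3.14, 3.14].

INTERFACE

Orientations are given as a unit quaternion [w, x, y, z].
In Python, from cell import r gives the robot as it stands.
- The arm moves only by the tool step_arm, never from a script. Its argument "commands" is a list of rows, each an object of numbers: "dx", "dy", "dz": the shift along the tool's x, y, z in units of 30 mm (1.0 is 30 mm); "wx", "wy", "wz": the turn, a rotation vector about the tool's x, y, z in units of 5 degrees (1.0 is 5 degrees); "gripper": the opening, from -1 (shut) to 1 (fully open), so that 0 is half open. A call has exactly 10 rows; each row is the pose to reach, as a shift and turn from the pose commanded when the call began, along the tool's axes at that moment; what a row does not reach only later rows make up. A row lasts 1/12 s, in which the tool goes at most 41.7 mm and 7.16 degrees, less where a joint would pass 70% of its speed; a pose out of reach is approached as far as the arm can. A call with a gripper value outside its range is refused whole. The fingers move at their own pace and stop on an object; "force" is the grip in N (left out, the last holds). Time passes only in rows, so rows that repeat a pose let the fingers close, or fill a call up. It gives the time, the measured TCP pose, the force and the opening at its end, in the units of the state.
- r.state(): the state, without advancing time (a new reading comes with each control period).
- r.get_image(name): name is "scene" or "top"; returns a dict with "img" (384x512x3 uint8, red, green, blue), "camera_matrix" (3x3 intrinsics, pixels), "k1" (the pictures are not rectified: a ray, as slopes to the right and down, at radius r is drawn at 1 + k1 r^2 times it, then the intrinsics apply), "T" (4x4, takes a point from camera to world coordinates). Camera axes: x right, y up, looking along -z (the intrinsics and any distortion apply to the point x, -y, -z); pixel columns grow to the right and rows downward; lengths in m; the calibration is good to about 2 mm. A picture is of the moment at which its call begins. There is no depth.
- r.close_job(): hands the job in, once; it reports no verdict.
The state is a dict: "t": time; "q": joint angles; "joint_velocities": joint speeds; "tau": joint torques, N m; "eef_pos": TCP position; "eef_rot": TCP orientation; "wrist_force": force on the tool from outside, world axes, zero at the start; "ft_torque": the same for the moment, N m; "finger_gap": opening from 0.0 (shut) to 1.0 (fully open).
Only numpy, scipy, OpenCV 4.12 (cv2) and the standard library are available. Lean on these libraries where they do the work, as an engineer would, in place of code of your own. Each camera call takes 0.05 s, during which the arm holds its last target. There are 200 camera calls.

## Working session

There is one attempt and no reset: what is moved stays moved. The work goes in short steps, Python scripts to look and compute and a tool call to move; the robot and the scene stay as the last step left them, time stands still between calls to the robot, and variables do not carry over. Pictures are saved under pics/ and viewed, about 8 in all and at most 12, crops included, and the job is handed in when it is done.

Besides the shell and the picture viewer there is one more tool, called after ">>>" in YAML: its name, and indented under it one key for each argument. step_arm: Moves the arm, as the interface text tells. Its arguments: {"type":"object","properties":{"commands":{"type":"array","items":{"type":"object","properties":{"dx":{"type":"number"},"dy":{"type":"number"},"dz":{"type":"number"},"wx":{"type":"number"},"wy":{"type":"number"},"wz":{"type":"number"},"gripper":{"type":"number"}}}},"force":{"type":"number"}},"required":["commands"]}

```bash
ls; mkdir -p pics
cat > h.py <<'E'
import numpy as np, cv2
from cell import r
from scipy.spatial.transform import Rotation as R
def grab(n,name=None):
    d=r.get_image(n)
    if name: cv2.imwrite('pics/'+name,d['img'][:,:,::-1])
    return d
def ray(d,u,v):
    K=np.array(d['camera_matrix']);T=np.array(d['T'])
    a=cv2.undistortPoints(np.array([[[u,v]]],float),K,np.array([d['k1'],0,0,0,0]))[0,0] if 0 else None
    p=np.array([(u-K[0,2])/K[0,0],(v-K[1,2])/K[1,1]]);s=p.copy()
    for _ in range(30): s=p/(1+d['k1']*(s@s))
    return T[:3,3],T[:3,:3]@np.array([s[0],-s[1],-1.])
def onz(d,u,v,z):
    o,w=ray(d,u,v);return o+w*(z-o[2])/w[2]
def proj(d,P):
    K=np.array(d['camera_matrix']);T=np.array(d['T'])
    c=T[:3,:3].T@(np.array(P)-T[:3,3]);s=np.array([c[0],-c[1]])/-c[2];s=s*(1+d['k1']*(s@s))
    return K[0,0]*s[0]+K[0,2],K[1,1]*s[1]+K[1,2]
def togo(P,yaw=None):
    """tool-axes shift in units from measured pose to TCP target P"""
    s=r.state();q=s['eef_rot'];M=R.from_quat([q[1],q[2],q[3],q[0]])
    return M.inv().apply(np.array(P)-s['eef_pos'])/.03, M.as_matrix().round(3).tolist()
E
python3 - <<'E'
from h import *
for n in('scene','top'):
    d=grab(n,n+'0.png');print(n,np.array(d['T']).round(3).tolist(),d['k1'],d['camera_matrix'])
print(r.state())
E
```

```text
pics
scene [[-0.834, -0.446, 0.324, 0.881], [0.551, -0.688, 0.473, 0.52], [0.012, 0.573, 0.819, 1.067], [0.0, 0.0, 0.0, 1.0]] -0.0722281350786146 [[393.18705726   0.         250.09428915]
 [  0.         393.18705726 188.71106561]
 [  0.           0.           1.        ]]
top [[-0.025, 0.989, -0.145, 0.304], [-1.0, -0.024, 0.013, -0.023], [0.009, 0.146, 0.989, 1.433], [0.0, 0.0, 0.0, 1.0]] -0.07368393690305869 [[398.72660607   0.         255.59088584]
 [  0.         398.72660607 190.62985147]
 [  0.           0.           1.        ]]
{'t': 0.1, 'q': array([-1.38347833e+00,  5.28334895e-01,  1.43378847e+00, -6.10001218e-06,
        1.18138110e+00, -1.78464645e-01]), 'joint_velocities': array([-2.84229466e-04, -1.61014274e-03, -2.23619700e-03,  6.35102129e-05,
        4.47361386e-04, -7.29370027e-04]), 'tau': array([-5.96873633e-04, -4.43307137e+01, -1.78585947e+01, -1.95431971e-04,
        3.87362714e-03, -6.95818187e-06]), 'eef_pos': array([ 0.22347496, -0.58299228,  0.23045045]), 'eef_rot': array([-9.55886201e-04,  9.83321289e-01,  1.81874489e-01, -7.05200286e-06]), 'wrist_force': array([-0.09191516,  0.08846442,  0.21655058]), 'ft_torque': array([-0.02684496,  0.01629269, -0.00149592]), 'finger_gap': 0.9986137816323929}
```

```bash
python3 -c "
import cv2,numpy as np
a=[cv2.imread('pics/%s0.png'%n) for n in('scene','top')]
cv2.imwrite('pics/t0big.png',cv2.resize(a[1],(800,600)));cv2.imwrite('pics/s0big.png',cv2.resize(a[0],(800,600)))"
```

```text
(no output)
```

View pics/t0big.png

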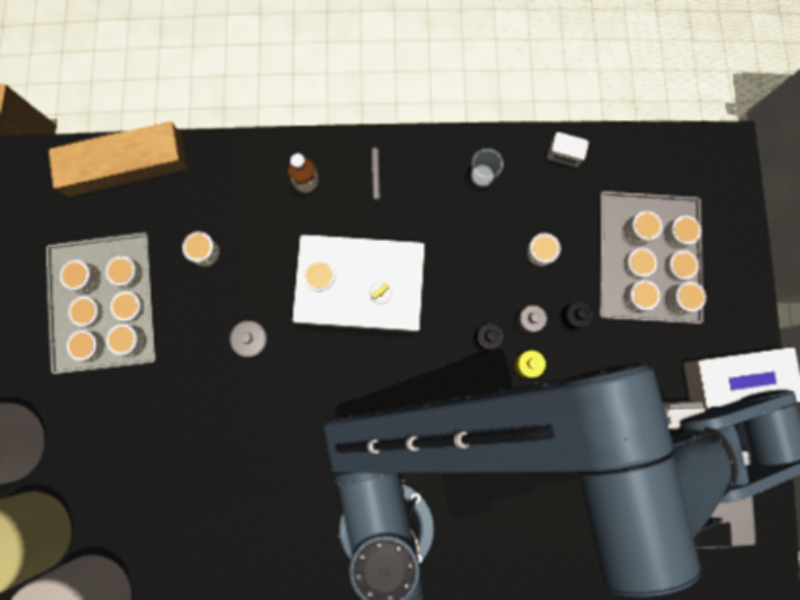

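View pics/s0big.png

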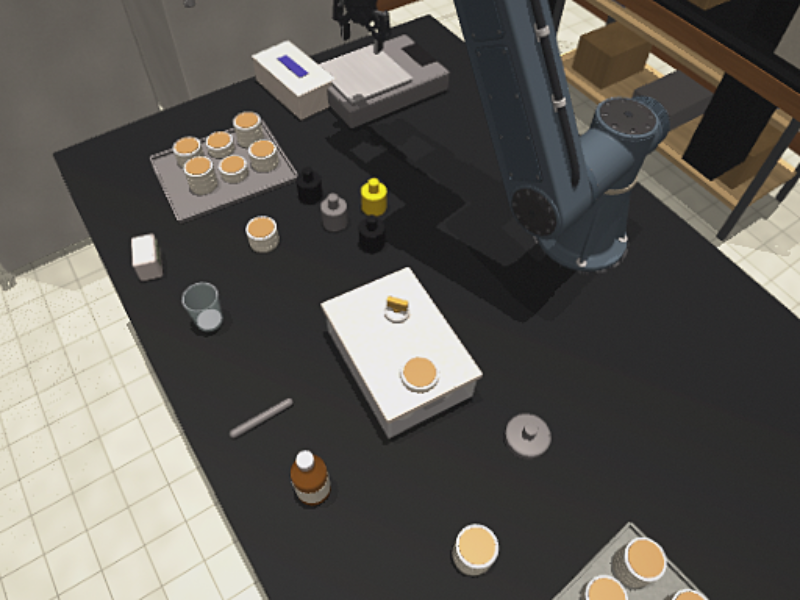

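The top view shows the lid at about (360,282) of 800x600 with the brass T-bar at (380,292). The grey dust cap is at (533,318), with black caps at (489,336) and (577,314) and a yellow one at (531,364). The jar lid is at (248,338). Next I'll measure the bar, cap and lid.

```bash
cat > m.py <<'E'
from h import *
def blob(d,lo,hi,c,rad,space=cv2.COLOR_RGB2HSV):
    m=cv2.inRange(cv2.cvtColor(d['img'],space),np.array(lo),np.array(hi))
    k=np.zeros_like(m);cv2.circle(k,(int(c[0]),int(c[1])),rad,255,-1);m&=k
    n,l,s,ce=cv2.connectedComponentsWithStats(m)
    i=1+np.argmax(s[1:,4]);return (l==i).astype(np.uint8),s[i],ce[i]
def tri(a,b,pa,pb):
    o1,w1=ray(a,*pa);o2,w2=ray(b,*pb);w1/=np.linalg.norm(w1);w2/=np.linalg.norm(w2)
    t=np.linalg.lstsq(np.c_[w1,-w2],o2-o1,rcond=None)[0];p,q=o1+t[0]*w1,o2+t[1]*w2
    return (p+q)/2,np.linalg.norm(p-q)
E
python3 - <<'E'
from m import *
A=grab('top');B=grab('scene');f=.64
# brass bar
ma,sa,ca=blob(A,(15,120,90),(35,255,255),(380*f,292*f),14)
mb,sb,cb=blob(B,(10,120,90),(35,255,255),(397*f,303*f),14)
print('bar',sa,ca,sb,cb,*tri(A,B,ca,cb))
for d,m in((A,ma),(B,mb)):
    ys,xs=np.nonzero(m);P=np.array([onz(d,x,y,.135)[:2] for x,y in zip(xs,ys)])
    w,v=np.linalg.eigh(np.cov(P.T));print('bar plane',P.mean(0),'yaw',np.degrees(np.arctan2(v[1,1],v[0,1])),np.sqrt(12*w))
# lid corners
g=cv2.cvtColor(A['img'],cv2.COLOR_RGB2GRAY);m=(g>190).astype(np.uint8);k=np.zeros_like(m);k[140:220,180:278]=1
c=max(cv2.findContours(m*k,0,2)[0],key=cv2.contourArea);rc=cv2.boxPoints(cv2.minAreaRect(c))
P=np.array([onz(A,u,v,.1)[:2] for u,v in rc]);print('lid',P.round(4).tolist(),'c',P.mean(0),[np.linalg.norm(P[i]-P[i-1]).round(4) for i in range(4)])
# print hsv at caps
for n,d,c in(('A',A,(533*f,318*f)),('B',B,(334*f,212*f))):
    x,y=map(int,c);print(n,cv2.cvtColor(d['img'],cv2.COLOR_RGB2GRAY)[y-15:y+16,x-13:x+14:1] if 0 else '')
    cv2.imwrite(f'pics/cap{n}.png',cv2.resize(d['img'][y-30:y+30,x-40:x+40,::-1],None,fx=5,fy=5,interpolation=cv2.INTER_NEAREST));print(x-40,y-30)
a=cv2.imread('pics/capA.png');b=cv2.imread('pics/capB.png')
x,y=int(380*f),int(292*f);e=cv2.resize(A['img'][y-30:y+30,x-40:x+40,::-1],None,fx=5,fy=5,interpolation=cv2.INTER_NEAREST)
x2,y2=int(397*f),int(303*f);e2=cv2.resize(B['img'][y2-30:y2+30,x2-40:x2+40,::-1],None,fx=5,fy=5,interpolation=cv2.INTER_NEAREST)
cv2.imwrite('pics/crops.png',np.vstack([np.hstack([a,b]),np.hstack([e,e2])]));print('org',x-40,y-30,x2-40,y2-30)
E
```

```text
bar [239 182   9   8  31] [243.16129032 186.03225806] [248 190  13  10  87] [253.95402299 194.27586207] [0.51162714 0.00112076 0.129531  ] 0.0007394530852775272
bar plane [0.5110305  0.00076039] yaw 128.33367634569834 [0.01051843 0.03373137]
bar plane [0.51352519 0.00439021] yaw 120.16766942397386 [0.02425601 0.03607646]
lid [[0.4556, 0.1906], [0.6462, 0.178], [0.6209, -0.0959], [0.4312, -0.0776]] c [0.53845746 0.04878741] [np.float64(0.2693), np.float64(0.1911), np.float64(0.275), np.float64(0.1906)]
A 
301 173
B 
173 105
org 203 156 214 163
```

View pics/crops.png

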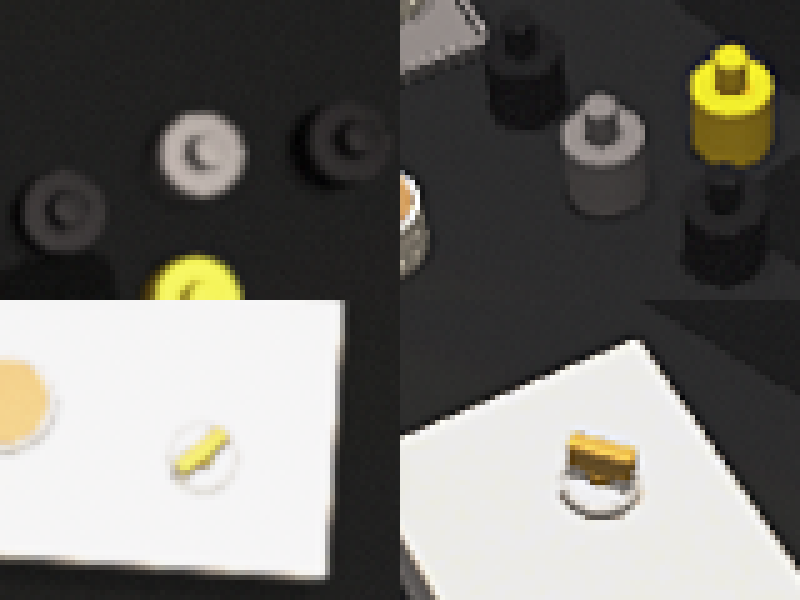

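The crops show the grey cap's disc at about (203,155) of the top crop. The T-bar runs from (176,472) to (230,432), a yaw of about -53°.

Run:
```python
from m import *
A=grab('top');B=grab('scene')
bar=np.mean([onz(A,243.4,186.0,.142)],0);print('bar A@.142',bar)
e=[onz(B,214+x/5,163+(y-300)/5,.142) for x,y in((-400+570,433),(-400+635,442))];v=e[1]-e[0];print('scene back top edge',e,np.degrees(np.arctan2(v[1],v[0])))
# grey cap, top view: bright grey disc
ma,sa,ca=blob(A,(0,0,95),(179,60,255),(341.6,204),14)
c=max(cv2.findContours(ma,0,1)[0],key=cv2.contourArea);(u,w),rad=cv2.minEnclosingCircle(c)
print('capA',sa,(u,w),rad,onz(A,u,w,.055),'diam',np.linalg.norm(onz(A,u+rad+.5,w,.055)-onz(A,u-rad-.5,w,.055)))
# scene: roof ellipse centre approx crop(602,135)->, knob top (600,103)
k=(173+200/5,105+103/5);print('knob top scene @.0835',onz(B,*k,.0835));
print('roof scene @.055',onz(B,173+203/5,105+133/5,.055))
for n,z,p in(('blk1',.055,(63,211)),('blk2',.055,(348,142)),('yel',.055,(197,297))): print(n,onz(A,301+p[0]/5,173+p[1]/5,z)[:2])
# plug: boss disc (205,458)
print('boss',onz(A,203+205/5,156+158/5,.112))
s=togo([.51,.001,.25]);print(s)
```

```text
bar A@.142 [ 5.09998152e-01 -1.47731172e-04  1.42000000e-01]
scene back top edge [array([ 0.52161739, -0.01445607,  0.142     ]), array([0.49386664, 0.01099083, 0.142     ])] 137.47977392119233
capA [333 196  17  16 216] (340.9210510253906, 203.2105255126953) 8.547063827514648 [ 0.45484846 -0.3379339   0.055     ] diam 0.06382083416888498
knob top scene @.0835 [ 0.45285852 -0.33820569  0.0835    ]
roof scene @.055 [ 0.45329843 -0.33688034  0.055     ]
blk1 [ 0.41540636 -0.24003333]
blk2 [ 0.4585453  -0.44349938]
yel [ 0.3533258  -0.33056717]
boss [ 0.50930471 -0.00151165  0.112     ]
(array([ 15.88475072, -14.77645237,  -0.62169423]), [[0.934, 0.358, -0.0], [0.358, -0.934, 0.001], [0.0, -0.001, -1.0]])
```

>>> step_arm:
  commands:
    - {"dx":15.87,"dy":-14.75,"dz":0,"wz":-21.8,"gripper":1}
    - {"dx":15.87,"dy":-14.75,"dz":0,"wz":-21.8,"gripper":1}
    - {"dx":15.87,"dy":-14.75,"dz":0,"wz":-21.8,"gripper":1}
    - {"dx":15.87,"dy":-14.75,"dz":0,"wz":-21.8,"gripper":1}
    - {"dx":15.87,"dy":-14.75,"dz":0,"wz":-21.8,"gripper":1}
    - {"dx":15.87,"dy":-14.75,"dz":0,"wz":-21.8,"gripper":1}
    - {"dx":15.87,"dy":-14.75,"dz":0,"wz":-21.8,"gripper":1}
    - {"dx":15.87,"dy":-14.75,"dz":0,"wz":-21.8,"gripper":1}
    - {"dx":15.87,"dy":-14.75,"dz":0,"wz":-21.8,"gripper":1}
    - {"dx":15.87,"dy":-14.75,"dz":0,"wz":-21.8,"gripper":1}

```text
schema error: expected keys dx, dy, dz, wx, wy, wz, gripper
```

```bash
cat > st.py <<'E'
from h import *
import sys
def st(P=None,yaw=None):
    s=r.state();q=s['eef_rot'];M=R.from_quat([q[1],q[2],q[3],q[0]]).as_matrix()
    y=np.degrees(np.arctan2(M[1,0],M[0,0]))
    print('t',round(s['t'],2),'pos',np.round(s['eef_pos'],4),'yawx',round(y,2),'zax',M[:,2].round(3),'F',np.round(s['wrist_force'],2),'T',np.round(s['ft_torque'],3),'gap',round(s['finger_gap'],3),'q',np.degrees(s['q']).round(1))
    if P is not None: print('shift',togo(P)[0].round(3), 'wz', None if yaw is None else round(-(((yaw-y)+180)%360-180)/5,3))
a=[float(x) for x in sys.argv[1:]]
st(a[:3] if a else None,a[3] if len(a)>3 else None)
E
python3 st.py .5095 -.0005 .20 130
```

```text
t 0.3 pos [ 0.2235 -0.5834  0.231 ] yawx 20.96 zax [-0.     0.001 -1.   ] F [-0.21 -0.32 -0.8 ] T [ 0.006  0.018 -0.024] gap 1.0 q [-79.3  30.2  82.1   0.   67.7 -10.2]
shift [ 15.851 -14.735   1.045] wz -21.808
```

>>> step_arm:
  commands:
    - {"dx":15.85,"dy":-14.73,"dz":0,"wx":0,"wy":0,"wz":-21.8,"gripper":1}
    - {"dx":15.85,"dy":-14.73,"dz":0,"wx":0,"wy":0,"wz":-21.8,"gripper":1}
    - {"dx":15.85,"dy":-14.73,"dz":0,"wx":0,"wy":0,"wz":-21.8,"gripper":1}
    - {"dx":15.85,"dy":-14.73,"dz":0,"wx":0,"wy":0,"wz":-21.8,"gripper":1}
    - {"dx":15.85,"dy":-14.73,"dz":0,"wx":0,"wy":0,"wz":-21.8,"gripper":1}
    - {"dx":15.85,"dy":-14.73,"dz":0,"wx":0,"wy":0,"wz":-21.8,"gripper":1}
    - {"dx":15.85,"dy":-14.73,"dz":0,"wx":0,"wy":0,"wz":-21.8,"gripper":1}
    - {"dx":15.85,"dy":-14.73,"dz":0,"wx":0,"wy":0,"wz":-21.8,"gripper":1}
    - {"dx":15.85,"dy":-14.73,"dz":0,"wx":0,"wy":0,"wz":-21.8,"gripper":1}
    - {"dx":15.85,"dy":-14.73,"dz":0,"wx":0,"wy":0,"wz":-21.8,"gripper":1}

```text
t: 1.13
eef_pos: [0.4077, -0.2078, 0.2316]
eef_rot: [0.0, 0.689, 0.725, 0.0]
wrist_force: [0.5, -0.3, 1.1]
finger_gap: 0.996
```

```bash
python3 st.py .5095 -.0005 .20 130
```

```text
t 1.13 pos [ 0.4077 -0.2078  0.2316] yawx 92.9 zax [ 0.001 -0.    -1.   ] F [ 0.55 -0.27  1.06] T [ 0.012 -0.047  0.035] gap 0.996 q [-41.   17.3 105.3   0.   57.3 -44. ]
shift [6.73  3.738 1.052] wz -7.42
```

>>> step_arm:
  commands:
    - {"dx":6.73,"dy":3.74,"dz":0,"wx":0,"wy":0,"wz":-7.4,"gripper":1}
    - {"dx":6.73,"dy":3.74,"dz":0,"wx":0,"wy":0,"wz":-7.4,"gripper":1}
    - {"dx":6.73,"dy":3.74,"dz":0,"wx":0,"wy":0,"wz":-7.4,"gripper":1}
    - {"dx":6.73,"dy":3.74,"dz":0,"wx":0,"wy":0,"wz":-7.4,"gripper":1}
    - {"dx":6.73,"dy":3.74,"dz":0,"wx":0,"wy":0,"wz":-7.4,"gripper":1}
    - {"dx":6.73,"dy":3.74,"dz":0,"wx":0,"wy":0,"wz":-7.4,"gripper":0.2}
    - {"dx":6.73,"dy":3.74,"dz":0,"wx":0,"wy":0,"wz":-7.4,"gripper":0.2}
    - {"dx":6.73,"dy":3.74,"dz":0,"wx":0,"wy":0,"wz":-7.4,"gripper":0.2}
    - {"dx":6.73,"dy":3.74,"dz":0,"wx":0,"wy":0,"wz":-7.4,"gripper":0.2}
    - {"dx":6.73,"dy":3.74,"dz":0,"wx":0,"wy":0,"wz":-7.4,"gripper":0.2}

```text
t: 1.97
eef_pos: [0.5096, -0.0039, 0.2312]
eef_rot: [-0.0, 0.427, 0.904, -0.0]
wrist_force: [-0.6, -0.5, 0.8]
finger_gap: 0.604
```

```bash
python3 st.py .5095 -.0005 .118 130
python3 - <<'E'
from h import *
d=grab('scene');x,y=254,180
cv2.imwrite('pics/v1.png',cv2.resize(d['img'][y-60:y+60,x-80:x+80,::-1],(800,600),interpolation=cv2.INTER_CUBIC))
s=r.state()['eef_pos'];print([(5*(a-x+80),5*(b-y+60)) for a,b in(proj(d,s),proj(d,[.5095,-.0005,.142]))])
E
```

```text
t 1.97 pos [ 0.5096 -0.0039  0.2312] yawx 129.48 zax [-0.001 -0.    -1.   ] F [-0.59 -0.52  0.82] T [-0.017  0.03  -0.056] gap 0.604 q [-13.   21.4  98.4  -0.   60.2 -52.5]
shift [0.088 0.073 3.774] wz -0.105
[(np.float64(400.6898537114016), np.float64(256.1439138482197)), (np.float64(401.10215643050964), np.float64(355.3558247436223))]
```

View pics/v1.png

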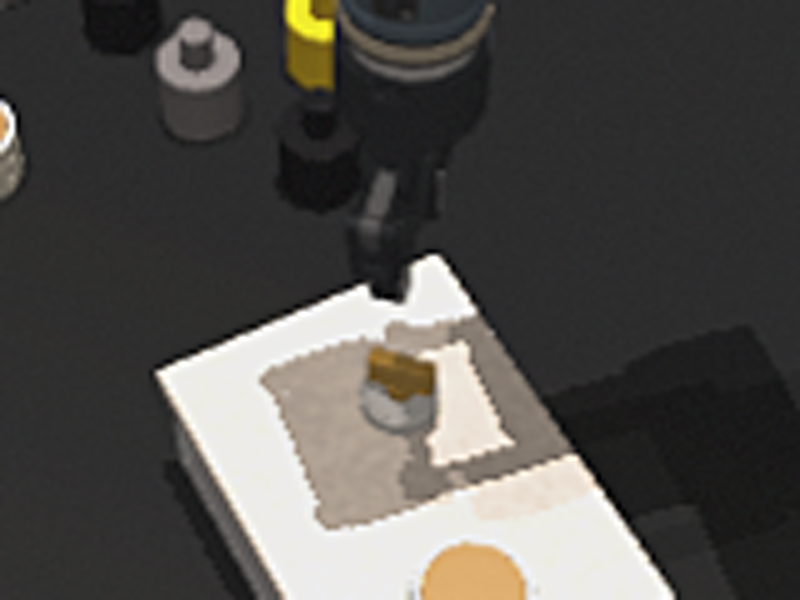

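The bar's top is at about (402,358) in the crop, within 3 px of the predicted (401,355), so I'm descending and closing gently.

>>> step_arm:
  commands:
    - {"dx":0.09,"dy":0.07,"dz":1.3,"wx":0,"wy":0,"wz":-0.1,"gripper":0.2}
    - {"dx":0.09,"dy":0.07,"dz":2.6,"wx":0,"wy":0,"wz":-0.1,"gripper":0.2}
    - {"dx":0.09,"dy":0.07,"dz":3.4,"wx":0,"wy":0,"wz":-0.1,"gripper":0.2}
    - {"dx":0.09,"dy":0.07,"dz":3.75,"wx":0,"wy":0,"wz":-0.1,"gripper":0.2}
    - {"dx":0.09,"dy":0.07,"dz":3.75,"wx":0,"wy":0,"wz":-0.1,"gripper":0.2}
    - {"dx":0.09,"dy":0.07,"dz":3.75,"wx":0,"wy":0,"wz":-0.1,"gripper":-1}
    - {"dx":0.09,"dy":0.07,"dz":3.75,"wx":0,"wy":0,"wz":-0.1,"gripper":-1}
    - {"dx":0.09,"dy":0.07,"dz":3.75,"wx":0,"wy":0,"wz":-0.1,"gripper":-1}
    - {"dx":0.09,"dy":0.07,"dz":3.75,"wx":0,"wy":0,"wz":-0.1,"gripper":-1}
    - {"dx":0.09,"dy":0.07,"dz":3.75,"wx":0,"wy":0,"wz":-0.1,"gripper":-1}
  force: 30

```text
t: 2.85
eef_pos: [0.5124, 0.0006, 0.1208]
eef_rot: [0.003, 0.422, 0.906, 0.001]
wrist_force: [2.2, 3.1, 5.4]
finger_gap: 0.133
```

```bash
python3 st.py .5095 -.0005 .118 130
```

```text
t 2.85 pos [0.5124 0.0006 0.1208] yawx 130.03 zax [ 0.006 -0.    -1.   ] F [2.2  3.07 5.39] T [ 0.465 -0.346 -0.002] gap 0.133 q [-1.250e+01  3.130e+01  1.042e+02  1.000e-01  4.410e+01 -5.260e+01]
shift [ 0.035 -0.098  0.092] wz 0.006
```

>>> step_arm:
  commands:
    - {"dx":0,"dy":0.09,"dz":0,"wx":0,"wy":0,"wz":0,"gripper":-1}
    - {"dx":0,"dy":0.09,"dz":0,"wx":0,"wy":0,"wz":0,"gripper":-1}
    - {"dx":0,"dy":0.09,"dz":0,"wx":0,"wy":0,"wz":0,"gripper":-1}
    - {"dx":0,"dy":0.09,"dz":0,"wx":0,"wy":0,"wz":0,"gripper":-1}
    - {"dx":0,"dy":0.09,"dz":0,"wx":0,"wy":0,"wz":1,"gripper":-1}
    - {"dx":0,"dy":0.09,"dz":0,"wx":0,"wy":0,"wz":2,"gripper":-1}
    - {"dx":0,"dy":0.09,"dz":0,"wx":0,"wy":0,"wz":3,"gripper":-1}
    - {"dx":0,"dy":0.09,"dz":0,"wx":0,"wy":0,"wz":4,"gripper":-1}
    - {"dx":0,"dy":0.09,"dz":0,"wx":0,"wy":0,"wz":4,"gripper":-1}
    - {"dx":0,"dy":0.09,"dz":0,"wx":0,"wy":0,"wz":4,"gripper":-1}
  force: 90

```text
t: 3.68
eef_pos: [0.5125, 0.0008, 0.1209]
eef_rot: [0.002, 0.572, 0.82, -0.001]
wrist_force: [-2.6, -4.0, 11.5]
finger_gap: 0.12
```

```bash
python3 st.py .5117 .0014 .119 130
```

```text
t 3.68 pos [0.5125 0.0008 0.1209] yawx 110.16 zax [ 0.002 -0.003 -1.   ] F [-2.65 -4.05 11.52] T [-0.765  0.488 -0.022] gap 0.12 q [-12.3  31.3 104.   -0.2  44.5 -32.3]
shift [ 0.03  -0.018  0.064] wz -3.968
```

>>> step_arm:
  commands:
    - {"dx":-0.02,"dy":-0.045,"dz":-0.06,"wx":0,"wy":0,"wz":0,"gripper":-1}
    - {"dx":-0.02,"dy":-0.045,"dz":-0.06,"wx":0,"wy":0,"wz":1,"gripper":-1}
    - {"dx":-0.02,"dy":-0.045,"dz":-0.06,"wx":0,"wy":0,"wz":2,"gripper":-1}
    - {"dx":-0.02,"dy":-0.045,"dz":-0.06,"wx":0,"wy":0,"wz":3,"gripper":-1}
    - {"dx":-0.02,"dy":-0.045,"dz":-0.06,"wx":0,"wy":0,"wz":4,"gripper":-1}
    - {"dx":-0.02,"dy":-0.045,"dz":-0.06,"wx":0,"wy":0,"wz":5,"gripper":-1}
    - {"dx":-0.02,"dy":-0.045,"dz":-0.06,"wx":0,"wy":0,"wz":6,"gripper":-1}
    - {"dx":-0.02,"dy":-0.045,"dz":-0.06,"wx":0,"wy":0,"wz":6,"gripper":-1}
    - {"dx":-0.02,"dy":-0.045,"dz":-0.06,"wx":0,"wy":0,"wz":6,"gripper":-1}
    - {"dx":-0.02,"dy":-0.045,"dz":-0.06,"wx":0,"wy":0,"wz":6,"gripper":-1}

```text
t: 4.52
eef_pos: [0.5122, 0.0007, 0.121]
eef_rot: [0.001, 0.765, 0.644, 0.001]
wrist_force: [2.4, -3.7, -0.0]
finger_gap: 0.121
```

```bash
python3 st.py .5117 .0014 .119 130
```

```text
t 4.52 pos [0.5122 0.0007 0.121 ] yawx 80.2 zax [ 0.003 -0.001 -1.   ] F [ 2.39 -3.68 -0.01] T [-0.537 -0.503  0.008] gap 0.121 q [-1.240e+01  3.130e+01  1.041e+02 -1.000e-01  4.450e+01 -2.600e+00]
shift [ 0.022 -0.019  0.068] wz -9.959
```

>>> step_arm:
  commands:
    - {"dx":0,"dy":0,"dz":0,"wx":0,"wy":0,"wz":0.5,"gripper":-1}
    - {"dx":0,"dy":0,"dz":0,"wx":0,"wy":0,"wz":1,"gripper":-1}
    - {"dx":0,"dy":0,"dz":0,"wx":0,"wy":0,"wz":1.5,"gripper":-1}
    - {"dx":0,"dy":0,"dz":0,"wx":0,"wy":0,"wz":2,"gripper":-1}
    - {"dx":0,"dy":0,"dz":0,"wx":0,"wy":0,"wz":2.4,"gripper":-1}
    - {"dx":0,"dy":0,"dz":0,"wx":0,"wy":0,"wz":2.4,"gripper":-1}
    - {"dx":0,"dy":0,"dz":0,"wx":0,"wy":0,"wz":2.4,"gripper":-1}
    - {"dx":0,"dy":0,"dz":0,"wx":0,"wy":0,"wz":2.4,"gripper":-1}
    - {"dx":0,"dy":0,"dz":0,"wx":0,"wy":0,"wz":2.4,"gripper":-1}
    - {"dx":0,"dy":0,"dz":0,"wx":0,"wy":0,"wz":2.4,"gripper":-1}

```text
t: 5.35
eef_pos: [0.5121, 0.0007, 0.121]
eef_rot: [0.001, 0.828, 0.56, 0.001]
wrist_force: [3.3, -4.4, 0.4]
finger_gap: 0.118
```

```bash
python3 st.py
```

```text
t 5.35 pos [0.5121 0.0007 0.121 ] yawx 68.17 zax [ 0.002 -0.001 -1.   ] F [ 3.26 -4.39  0.42] T [-0.789 -0.516  0.039] gap 0.118 q [-1.240e+01  3.130e+01  1.041e+02 -1.000e-01  4.450e+01  9.400e+00]
```

>>> step_arm:
  commands:
    - {"dx":-0.02,"dy":0.04,"dz":0,"wx":0,"wy":0,"wz":0.5,"gripper":-1}
    - {"dx":-0.02,"dy":0.04,"dz":0,"wx":0,"wy":0,"wz":1,"gripper":-1}
    - {"dx":-0.02,"dy":0.04,"dz":0,"wx":0,"wy":0,"wz":1.5,"gripper":-1}
    - {"dx":-0.02,"dy":0.04,"dz":0,"wx":0,"wy":0,"wz":2,"gripper":-1}
    - {"dx":-0.02,"dy":0.04,"dz":0,"wx":0,"wy":0,"wz":2.4,"gripper":-1}
    - {"dx":-0.02,"dy":0.04,"dz":0,"wx":0,"wy":0,"wz":2.4,"gripper":-1}
    - {"dx":-0.02,"dy":0.04,"dz":0,"wx":0,"wy":0,"wz":2.4,"gripper":-1}
    - {"dx":-0.02,"dy":0.04,"dz":0,"wx":0,"wy":0,"wz":2.4,"gripper":-1}
    - {"dx":-0.02,"dy":0.04,"dz":0,"wx":0,"wy":0,"wz":2.4,"gripper":-1}
    - {"dx":-0.02,"dy":0.04,"dz":0,"wx":0,"wy":0,"wz":2.4,"gripper":-1}

```text
t: 6.18
eef_pos: [0.5121, 0.0006, 0.121]
eef_rot: [-0.0, 0.882, 0.47, 0.0]
wrist_force: [2.0, -0.2, 6.0]
finger_gap: 0.118
```

```bash
python3 st.py
```

```text
t 6.18 pos [0.5121 0.0006 0.121 ] yawx 56.13 zax [ 0.  0. -1.] F [ 2.03 -0.17  5.98] T [-0.115 -0.358  0.027] gap 0.118 q [-12.5  31.3 104.    0.   44.6  21.4]
```

>>> step_arm:
  commands:
    - {"dx":0,"dy":0,"dz":-0.02,"wx":0,"wy":0,"wz":0.5,"gripper":-1}
    - {"dx":0,"dy":0,"dz":-0.02,"wx":0,"wy":0,"wz":1,"gripper":-1}
    - {"dx":0,"dy":0,"dz":-0.02,"wx":0,"wy":0,"wz":1.5,"gripper":-1}
    - {"dx":0,"dy":0,"dz":-0.02,"wx":0,"wy":0,"wz":2,"gripper":-1}
    - {"dx":0,"dy":0,"dz":-0.02,"wx":0,"wy":0,"wz":2.4,"gripper":-1}
    - {"dx":0,"dy":0,"dz":-0.02,"wx":0,"wy":0,"wz":2.4,"gripper":-1}
    - {"dx":0,"dy":0,"dz":-0.02,"wx":0,"wy":0,"wz":2.4,"gripper":-1}
    - {"dx":0,"dy":0,"dz":-0.02,"wx":0,"wy":0,"wz":2.4,"gripper":-1}
    - {"dx":0,"dy":0,"dz":-0.02,"wx":0,"wy":0,"wz":2.4,"gripper":-1}
    - {"dx":0,"dy":0,"dz":-0.02,"wx":0,"wy":0,"wz":2.4,"gripper":-1}

```text
t: 7.02
eef_pos: [0.512, 0.0006, 0.1211]
eef_rot: [-0.0, 0.927, 0.375, 0.0]
wrist_force: [3.8, 0.6, 0.3]
finger_gap: 0.118
```

```bash
python3 st.py
```

```text
t 7.02 pos [0.512  0.0006 0.1211] yawx 44.1 zax [ 0.  0. -1.] F [3.77 0.6  0.32] T [ 0.132 -0.661  0.014] gap 0.118 q [-12.5  31.3 104.    0.   44.7  33.4]
```

>>> step_arm:
  commands:
    - {"dx":0.02,"dy":0.02,"dz":0,"wx":0,"wy":0,"wz":0.5,"gripper":-1}
    - {"dx":0.02,"dy":0.02,"dz":0,"wx":0,"wy":0,"wz":1,"gripper":-1}
    - {"dx":0.02,"dy":0.02,"dz":0,"wx":0,"wy":0,"wz":1.5,"gripper":-1}
    - {"dx":0.02,"dy":0.02,"dz":0,"wx":0,"wy":0,"wz":2,"gripper":-1}
    - {"dx":0.02,"dy":0.02,"dz":0,"wx":0,"wy":0,"wz":2.4,"gripper":-1}
    - {"dx":0.02,"dy":0.02,"dz":0,"wx":0,"wy":0,"wz":2.4,"gripper":-1}
    - {"dx":0.02,"dy":0.02,"dz":0,"wx":0,"wy":0,"wz":2.4,"gripper":-1}
    - {"dx":0.02,"dy":0.02,"dz":0,"wx":0,"wy":0,"wz":2.4,"gripper":-1}
    - {"dx":0.02,"dy":0.02,"dz":0,"wx":0,"wy":0,"wz":2.4,"gripper":-1}
    - {"dx":0.02,"dy":0.02,"dz":0,"wx":0,"wy":0,"wz":2.4,"gripper":-1}

```text
t: 7.85
eef_pos: [0.512, 0.0006, 0.121]
eef_rot: [-0.001, 0.961, 0.277, -0.001]
wrist_force: [1.6, 1.7, 1.5]
finger_gap: 0.118
```

```bash
python3 st.py
```

```text
t 7.85 pos [0.512  0.0006 0.121 ] yawx 32.11 zax [-0.002  0.001 -1.   ] F [1.61 1.7  1.53] T [ 0.286 -0.155  0.016] gap 0.118 q [-12.5  31.3 103.9   0.   44.8  45.4]
```

>>> step_arm:
  commands:
    - {"dx":0,"dy":0,"dz":0,"wx":0,"wy":0,"wz":0.5,"gripper":-1}
    - {"dx":0,"dy":0,"dz":0,"wx":0,"wy":0,"wz":1,"gripper":-1}
    - {"dx":0,"dy":0,"dz":0,"wx":0,"wy":0,"wz":1.5,"gripper":-1}
    - {"dx":0,"dy":0,"dz":0,"wx":0,"wy":0,"wz":2,"gripper":-1}
    - {"dx":0,"dy":0,"dz":0,"wx":0,"wy":0,"wz":2.4,"gripper":-1}
    - {"dx":0,"dy":0,"dz":0,"wx":0,"wy":0,"wz":2.4,"gripper":-1}
    - {"dx":0,"dy":0,"dz":0,"wx":0,"wy":0,"wz":2.4,"gripper":-1}
    - {"dx":0,"dy":0,"dz":0,"wx":0,"wy":0,"wz":2.4,"gripper":-1}
    - {"dx":0,"dy":0,"dz":0,"wx":0,"wy":0,"wz":2.4,"gripper":-1}
    - {"dx":0,"dy":0,"dz":0,"wx":0,"wy":0,"wz":2.4,"gripper":-1}

```text
t: 8.68
eef_pos: [0.512, 0.0006, 0.1211]
eef_rot: [-0.0, 0.985, 0.175, -0.001]
wrist_force: [-0.5, 3.4, 1.0]
finger_gap: 0.117
```

```bash
python3 st.py
```

```text
t 8.68 pos [0.512  0.0006 0.1211] yawx 20.11 zax [-0.002  0.001 -1.   ] F [-0.52  3.41  1.01] T [ 0.545  0.104 -0.029] gap 0.117 q [-12.5  31.3 103.9   0.   44.8  57.4]
```

>>> step_arm:
  commands:
    - {"dx":0.01,"dy":-0.03,"dz":0,"wx":0,"wy":0,"wz":0.5,"gripper":-1}
    - {"dx":0.01,"dy":-0.03,"dz":0,"wx":0,"wy":0,"wz":1,"gripper":-1}
    - {"dx":0.01,"dy":-0.03,"dz":0,"wx":0,"wy":0,"wz":1.5,"gripper":-1}
    - {"dx":0.01,"dy":-0.03,"dz":0,"wx":0,"wy":0,"wz":2,"gripper":-1}
    - {"dx":0.01,"dy":-0.03,"dz":0,"wx":0,"wy":0,"wz":2.4,"gripper":-1}
    - {"dx":0.01,"dy":-0.03,"dz":0,"wx":0,"wy":0,"wz":2.4,"gripper":-1}
    - {"dx":0.01,"dy":-0.03,"dz":0,"wx":0,"wy":0,"wz":2.4,"gripper":-1}
    - {"dx":0.01,"dy":-0.03,"dz":0,"wx":0,"wy":0,"wz":2.4,"gripper":-1}
    - {"dx":0.01,"dy":-0.03,"dz":0,"wx":0,"wy":0,"wz":2.4,"gripper":-1}
    - {"dx":0.01,"dy":-0.03,"dz":0,"wx":0,"wy":0,"wz":2.4,"gripper":-1}

```text
t: 9.52
eef_pos: [0.512, 0.0009, 0.121]
eef_rot: [0.0, 0.997, 0.071, -0.001]
wrist_force: [-2.8, -2.0, 1.0]
finger_gap: 0.112
```

```bash
python3 st.py
```

```text
t 9.52 pos [0.512  0.0009 0.121 ] yawx 8.14 zax [-0.002 -0.001 -1.   ] F [-2.78 -2.01  1.  ] T [-0.405  0.491  0.009] gap 0.112 q [-1.240e+01  3.130e+01  1.039e+02 -1.000e-01  4.480e+01  6.950e+01]
```

>>> step_arm:
  commands:
    - {"dx":-0.02,"dy":0.01,"dz":0,"wx":0,"wy":0,"wz":0.5,"gripper":-1}
    - {"dx":-0.02,"dy":0.01,"dz":0,"wx":0,"wy":0,"wz":1,"gripper":-1}
    - {"dx":-0.02,"dy":0.01,"dz":0,"wx":0,"wy":0,"wz":1.5,"gripper":-1}
    - {"dx":-0.02,"dy":0.01,"dz":0,"wx":0,"wy":0,"wz":2,"gripper":-1}
    - {"dx":-0.02,"dy":0.01,"dz":0,"wx":0,"wy":0,"wz":2.4,"gripper":-1}
    - {"dx":-0.02,"dy":0.01,"dz":0,"wx":0,"wy":0,"wz":2.4,"gripper":-1}
    - {"dx":-0.02,"dy":0.01,"dz":0,"wx":0,"wy":0,"wz":2.4,"gripper":-1}
    - {"dx":-0.02,"dy":0.01,"dz":0,"wx":0,"wy":0,"wz":2.4,"gripper":-1}
    - {"dx":-0.02,"dy":0.01,"dz":0,"wx":0,"wy":0,"wz":2.4,"gripper":-1}
    - {"dx":-0.02,"dy":0.01,"dz":0,"wx":0,"wy":0,"wz":2.4,"gripper":-1}

```text
t: 10.35
eef_pos: [0.512, 0.0009, 0.1211]
eef_rot: [-0.0, 0.999, -0.034, -0.0]
wrist_force: [-0.8, -0.4, -0.7]
finger_gap: 0.118
```

```bash
python3 st.py
```

```text
t 10.35 pos [0.512  0.0009 0.1211] yawx -3.89 zax [-0.001  0.    -1.   ] F [-0.81 -0.41 -0.68] T [-0.164  0.354  0.054] gap 0.118 q [-12.4  31.3 104.   -0.   44.7  81.5]
```

>>> step_arm:
  commands:
    - {"dx":0,"dy":0,"dz":0,"wx":0,"wy":0,"wz":0.5,"gripper":-1}
    - {"dx":0,"dy":0,"dz":0,"wx":0,"wy":0,"wz":1,"gripper":-1}
    - {"dx":0,"dy":0,"dz":0,"wx":0,"wy":0,"wz":1.5,"gripper":-1}
    - {"dx":0,"dy":0,"dz":0,"wx":0,"wy":0,"wz":2,"gripper":-1}
    - {"dx":0,"dy":0,"dz":0,"wx":0,"wy":0,"wz":2.4,"gripper":-1}
    - {"dx":0,"dy":0,"dz":0,"wx":0,"wy":0,"wz":2.4,"gripper":-1}
    - {"dx":0,"dy":0,"dz":0,"wx":0,"wy":0,"wz":2.4,"gripper":-1}
    - {"dx":0,"dy":0,"dz":0,"wx":0,"wy":0,"wz":2.4,"gripper":-1}
    - {"dx":0,"dy":0,"dz":0,"wx":0,"wy":0,"wz":2.4,"gripper":-1}
    - {"dx":0,"dy":0,"dz":0,"wx":0,"wy":0,"wz":2.4,"gripper":-1}

```text
t: 11.18
eef_pos: [0.512, 0.001, 0.1211]
eef_rot: [-0.0, 0.99, -0.138, -0.0]
wrist_force: [-2.1, -0.3, -1.6]
finger_gap: 0.114
```

```bash
python3 st.py
```

```text
t 11.18 pos [0.512  0.001  0.1211] yawx -15.89 zax [-0.  0. -1.] F [-2.12 -0.27 -1.61] T [-0.072  0.376  0.038] gap 0.114 q [-12.4  31.3 104.    0.   44.7  93.5]
```

>>> step_arm:
  commands:
    - {"dx":0,"dy":0,"dz":0,"wx":0,"wy":0,"wz":0.5,"gripper":-1}
    - {"dx":0,"dy":0,"dz":0,"wx":0,"wy":0,"wz":1,"gripper":-1}
    - {"dx":0,"dy":0,"dz":0,"wx":0,"wy":0,"wz":1.5,"gripper":-1}
    - {"dx":0,"dy":0,"dz":0,"wx":0,"wy":0,"wz":2,"gripper":-1}
    - {"dx":0,"dy":0,"dz":0,"wx":0,"wy":0,"wz":2,"gripper":-1}
    - {"dx":0,"dy":0,"dz":0,"wx":0,"wy":0,"wz":2,"gripper":-1}
    - {"dx":0,"dy":0,"dz":0,"wx":0,"wy":0,"wz":2,"gripper":-1}
    - {"dx":0,"dy":0,"dz":0,"wx":0,"wy":0,"wz":2,"gripper":-1}
    - {"dx":0,"dy":0,"dz":0,"wx":0,"wy":0,"wz":2,"gripper":-1}
    - {"dx":0,"dy":0,"dz":0,"wx":0,"wy":0,"wz":2,"gripper":-1}

```text
t: 12.02
eef_pos: [0.512, 0.001, 0.1211]
eef_rot: [-0.0, 0.975, -0.224, -0.0]
wrist_force: [-2.8, -0.0, -2.8]
finger_gap: 0.119
```

```bash
python3 st.py
```

```text
t 12.02 pos [0.512  0.001  0.1211] yawx -25.9 zax [-0.  0. -1.] F [-2.76 -0.04 -2.75] T [0.152 0.397 0.266] gap 0.119 q [-12.4  31.3 104.    0.   44.7 103.5]
```

Run:
```python
from h import *
z=[]
for i in range(12):
    r.get_image('top') if i else 0; z.append(r.state()['ft_torque'][2])
print(np.round(z,3),np.mean(z),(np.mean(z)/.75-.28)/.45)
```

```text
[0.266 0.236 0.31  0.281 0.279 0.3   0.302 0.263 0.219 0.24  0.3   0.27 ] 0.27220684756867536 0.18431658538866771
```

Held torque averages 0.272 N m, about 0.17 rad past the bite, well inside snug. Releasing and lifting.

>>> step_arm:
  commands:
    - {"dx":0,"dy":0,"dz":0,"wx":0,"wy":0,"wz":0,"gripper":0.1}
    - {"dx":0,"dy":0,"dz":0,"wx":0,"wy":0,"wz":0,"gripper":0.1}
    - {"dx":0,"dy":0,"dz":0,"wx":0,"wy":0,"wz":0,"gripper":0.1}
    - {"dx":0,"dy":0,"dz":0,"wx":0,"wy":0,"wz":0,"gripper":0.1}
    - {"dx":0,"dy":0,"dz":-0.5,"wx":0,"wy":0,"wz":0,"gripper":0.1}
    - {"dx":0,"dy":0,"dz":-1.5,"wx":0,"wy":0,"wz":0,"gripper":0.1}
    - {"dx":0,"dy":0,"dz":-2.7,"wx":0,"wy":0,"wz":0,"gripper":0.1}
    - {"dx":0,"dy":0,"dz":-3.3,"wx":0,"wy":0,"wz":0,"gripper":0.1}
    - {"dx":0,"dy":0,"dz":-3.3,"wx":0,"wy":0,"wz":0,"gripper":0.1}
    - {"dx":0,"dy":0,"dz":-3.3,"wx":0,"wy":0,"wz":0,"gripper":0.1}

```text
t: 13.4
eef_pos: [0.5132, 0.0006, 0.2215]
eef_rot: [-0.0, 0.975, -0.224, 0.002]
wrist_force: [-0.2, 0.3, -0.4]
finger_gap: 0.545
```

```bash
python3 st.py .454 -.337 .22 42
```

```text
t 13.4 pos [0.5132 0.0006 0.2215] yawx -25.93 zax [ 0.004 -0.001 -1.   ] F [-0.2   0.35 -0.42] T [0.013 0.013 0.056] gap 0.545 q [-12.4  22.3  98.8   0.   58.7 103.5]
shift [ 3.146 10.984  0.052] wz -13.586
```

>>> step_arm:
  commands:
    - {"dx":3.15,"dy":10.98,"dz":0.05,"wx":0,"wy":0,"wz":-13.6,"gripper":0.1}
    - {"dx":3.15,"dy":10.98,"dz":0.05,"wx":0,"wy":0,"wz":-13.6,"gripper":0.1}
    - {"dx":3.15,"dy":10.98,"dz":0.05,"wx":0,"wy":0,"wz":-13.6,"gripper":0.1}
    - {"dx":3.15,"dy":10.98,"dz":0.05,"wx":0,"wy":0,"wz":-13.6,"gripper":0.1}
    - {"dx":3.15,"dy":10.98,"dz":0.05,"wx":0,"wy":0,"wz":-13.6,"gripper":0.1}
    - {"dx":3.15,"dy":10.98,"dz":0.05,"wx":0,"wy":0,"wz":-13.6,"gripper":0.1}
    - {"dx":3.15,"dy":10.98,"dz":0.05,"wx":0,"wy":0,"wz":-13.6,"gripper":0.1}
    - {"dx":3.15,"dy":10.98,"dz":0.05,"wx":0,"wy":0,"wz":-13.6,"gripper":0.1}
    - {"dx":3.15,"dy":10.98,"dz":0.05,"wx":0,"wy":0,"wz":-13.6,"gripper":0.1}
    - {"dx":3.15,"dy":10.98,"dz":0.05,"wx":0,"wy":0,"wz":-13.6,"gripper":0.1}

```text
t: 14.23
eef_pos: [0.452, -0.3444, 0.217]
eef_rot: [0.002, 0.939, 0.344, -0.001]
wrist_force: [1.3, 0.4, 1.4]
finger_gap: 0.551
```

>>> step_arm:
  commands:
    - {"dx":0,"dy":0,"dz":0,"wx":0,"wy":0,"wz":0,"gripper":0.1}
    - {"dx":0,"dy":0,"dz":0,"wx":0,"wy":0,"wz":0,"gripper":0.1}
    - {"dx":0,"dy":0,"dz":0,"wx":0,"wy":0,"wz":0,"gripper":0.1}
    - {"dx":0,"dy":0,"dz":0,"wx":0,"wy":0,"wz":0,"gripper":0.1}
    - {"dx":0,"dy":0,"dz":0,"wx":0,"wy":0,"wz":0,"gripper":0.1}
    - {"dx":0,"dy":0,"dz":0,"wx":0,"wy":0,"wz":0,"gripper":0.1}
    - {"dx":0,"dy":0,"dz":0,"wx":0,"wy":0,"wz":0,"gripper":0.1}
    - {"dx":0,"dy":0,"dz":0,"wx":0,"wy":0,"wz":0,"gripper":0.1}
    - {"dx":0,"dy":0,"dz":0,"wx":0,"wy":0,"wz":0,"gripper":0.1}
    - {"dx":0,"dy":0,"dz":0,"wx":0,"wy":0,"wz":0,"gripper":0.1}

```text
t: 15.07
eef_pos: [0.4533, -0.3366, 0.2188]
eef_rot: [0.0, 0.939, 0.344, 0.0]
wrist_force: [-0.5, -0.9, -1.2]
finger_gap: 0.547
```

```bash
python3 st.py .454 -.337 .059 42;  python3 - <<'E'
from h import *
d=grab('scene');x,y=225,140
cv2.imwrite('pics/v2.png',cv2.resize(d['img'][y-75:y+75,x-100:x+100,::-1],(800,600),interpolation=cv2.INTER_CUBIC))
p=lambda P:[round(float(v),1) for v in ((proj(d,P)[0]-x+100)*4,(proj(d,P)[1]-y+75)*4)]
print(p([.454,-.337,.0835]),p(r.state()['eef_pos']),p([.512,.0007,.142]))
E
```

```text
t 15.07 pos [ 0.4533 -0.3366  0.2188] yawx 40.25 zax [ 0. -0. -1.] F [-0.51 -0.89 -1.2 ] T [-0.017  0.053  0.005] gap 0.547 q [-47.9  26.4  91.7   0.   61.9   1.8]
shift [0.01  0.023 5.327] wz -0.349
[351.6, 243.8] [341.8, 123.8] [514.9, 507.0]
```

View pics/v2.png

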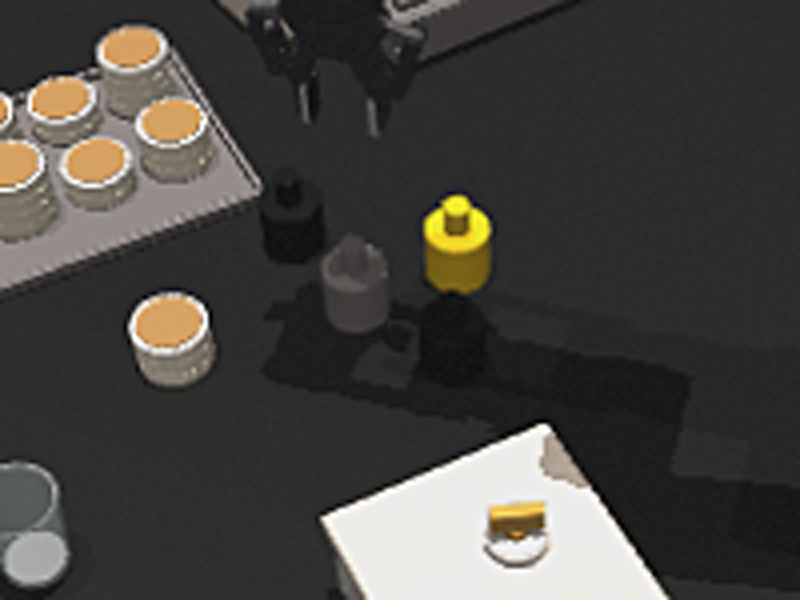

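The bar has visibly turned, with its top mid at (517,507) against a predicted (515,507). The cap's knob top is at (351,240) against a predicted (352,244). Next I'll descend and make a centring pinch.

>>> step_arm:
  commands:
    - {"dx":0.01,"dy":0.02,"dz":1.3,"wx":0,"wy":0,"wz":0,"gripper":0.1}
    - {"dx":0.01,"dy":0.02,"dz":2.6,"wx":0,"wy":0,"wz":0,"gripper":0.1}
    - {"dx":0.01,"dy":0.02,"dz":3.9,"wx":0,"wy":0,"wz":0,"gripper":0.1}
    - {"dx":0.01,"dy":0.02,"dz":4.8,"wx":0,"wy":0,"wz":0,"gripper":0.1}
    - {"dx":0.01,"dy":0.02,"dz":5.2,"wx":0,"wy":0,"wz":0,"gripper":0.1}
    - {"dx":0.01,"dy":0.02,"dz":5.3,"wx":0,"wy":0,"wz":0,"gripper":0.1}
    - {"dx":0.01,"dy":0.02,"dz":5.3,"wx":0,"wy":0,"wz":0,"gripper":-0.3}
    - {"dx":0.01,"dy":0.02,"dz":5.3,"wx":0,"wy":0,"wz":0,"gripper":-0.6}
    - {"dx":0.01,"dy":0.02,"dz":5.3,"wx":0,"wy":0,"wz":0,"gripper":-0.6}
    - {"dx":0.01,"dy":0.02,"dz":5.3,"wx":0,"wy":0,"wz":0,"gripper":-0.6}
  force: 20

```text
t: 15.95
eef_pos: [0.4545, -0.3376, 0.0611]
eef_rot: [0.001, 0.939, 0.344, 0.001]
wrist_force: [0.1, 1.1, -0.3]
finger_gap: 0.272
```

```bash
python3 st.py .454 -.337 .059 42
```

```text
t 15.95 pos [ 0.4545 -0.3376  0.0611] yawx 40.25 zax [ 0.002 -0.002 -1.   ] F [ 0.11  1.07 -0.31] T [ 0.035 -0.005  0.007] gap 0.272 q [-47.9  39.9  98.1   0.   41.8   1.8]
shift [ 0.001 -0.027  0.07 ] wz -0.349
```

>>> step_arm:
  commands:
    - {"dx":0,"dy":0,"dz":0,"wx":0,"wy":0,"wz":0,"gripper":0.1}
    - {"dx":0,"dy":0,"dz":0,"wx":0,"wy":0,"wz":0,"gripper":0.1}
    - {"dx":0,"dy":0,"dz":0,"wx":0,"wy":0,"wz":0,"gripper":0.1}
    - {"dx":0,"dy":0,"dz":0,"wx":0,"wy":0,"wz":18,"gripper":0.1}
    - {"dx":0,"dy":0,"dz":0,"wx":0,"wy":0,"wz":18,"gripper":0.1}
    - {"dx":0,"dy":0,"dz":0,"wx":0,"wy":0,"wz":18,"gripper":0.1}
    - {"dx":0,"dy":0,"dz":0,"wx":0,"wy":0,"wz":18,"gripper":0.1}
    - {"dx":0,"dy":0,"dz":0,"wx":0,"wy":0,"wz":18,"gripper":0.1}
    - {"dx":0,"dy":0,"dz":0,"wx":0,"wy":0,"wz":18,"gripper":0.1}
    - {"dx":0,"dy":0,"dz":0,"wx":0,"wy":0,"wz":18,"gripper":0.1}

```text
t: 16.78
eef_pos: [0.4539, -0.337, 0.0599]
eef_rot: [0.0, 0.996, -0.089, 0.0]
wrist_force: [-0.5, -0.1, 0.1]
finger_gap: 0.551
```

```bash
python3 st.py .4545 -.3376 .060 -50
```

```text
t 16.78 pos [ 0.4539 -0.337   0.0599] yawx -10.24 zax [ 0. -0. -1.] F [-0.51 -0.14  0.08] T [-0.028 -0.034 -0.099] gap 0.551 q [-47.9  40.   98.2   0.   41.8  52.3]
shift [ 0.024  0.015 -0.003] wz 7.953
```

>>> step_arm:
  commands:
    - {"dx":0.02,"dy":0.01,"dz":0,"wx":0,"wy":0,"wz":8,"gripper":0.1}
    - {"dx":0.02,"dy":0.01,"dz":0,"wx":0,"wy":0,"wz":8,"gripper":0.1}
    - {"dx":0.02,"dy":0.01,"dz":0,"wx":0,"wy":0,"wz":8,"gripper":0.1}
    - {"dx":0.02,"dy":0.01,"dz":0,"wx":0,"wy":0,"wz":8,"gripper":0.1}
    - {"dx":0.02,"dy":0.01,"dz":0,"wx":0,"wy":0,"wz":8,"gripper":0.1}
    - {"dx":0.02,"dy":0.01,"dz":0,"wx":0,"wy":0,"wz":8,"gripper":0.1}
    - {"dx":0.02,"dy":0.01,"dz":0,"wx":0,"wy":0,"wz":8,"gripper":-0.3}
    - {"dx":0.02,"dy":0.01,"dz":0,"wx":0,"wy":0,"wz":8,"gripper":-0.8}
    - {"dx":0.02,"dy":0.01,"dz":0,"wx":0,"wy":0,"wz":8,"gripper":-0.8}
    - {"dx":0.02,"dy":0.01,"dz":0,"wx":0,"wy":0,"wz":8,"gripper":-0.8}
  force: 45

```text
t: 17.62
eef_pos: [0.4544, -0.3375, 0.06]
eef_rot: [0.0, 0.907, -0.421, 0.0]
wrist_force: [-0.7, 0.8, 2.1]
finger_gap: 0.267
```

```bash
python3 st.py .4543 -.3374 .23 -50
```

```text
t 17.62 pos [ 0.4544 -0.3375  0.06  ] yawx -49.81 zax [ 0. -0. -1.] F [-0.74  0.78  2.14] T [0.023 0.038 0.026] gap 0.267 q [-47.9  40.   98.1  -0.   41.9  91.9]
shift [-3.000e-03  1.000e-03 -5.667e+00] wz 0.037
```

>>> step_arm:
  commands:
    - {"dx":0,"dy":0,"dz":-0.4,"wx":0,"wy":0,"wz":0,"gripper":-0.8}
    - {"dx":0,"dy":0,"dz":-1.2,"wx":0,"wy":0,"wz":0,"gripper":-0.8}
    - {"dx":0,"dy":0,"dz":-2.2,"wx":0,"wy":0,"wz":0,"gripper":-0.8}
    - {"dx":0,"dy":0,"dz":-3.2,"wx":0,"wy":0,"wz":0,"gripper":-0.8}
    - {"dx":0,"dy":0,"dz":-4.2,"wx":0,"wy":0,"wz":0,"gripper":-0.8}
    - {"dx":0,"dy":0,"dz":-5.2,"wx":0,"wy":0,"wz":0,"gripper":-0.8}
    - {"dx":0,"dy":0,"dz":-5.8,"wx":0,"wy":0,"wz":0,"gripper":-0.8}
    - {"dx":0,"dy":0,"dz":-6,"wx":0,"wy":0,"wz":0,"gripper":-0.8}
    - {"dx":0,"dy":0,"dz":-6,"wx":0,"wy":0,"wz":0,"gripper":-0.8}
    - {"dx":0,"dy":0,"dz":-6,"wx":0,"wy":0,"wz":0,"gripper":-0.8}

```text
t: 18.45
eef_pos: [0.4538, -0.3368, 0.2392]
eef_rot: [-0.0, 0.907, -0.422, -0.001]
wrist_force: [0.3, 1.1, -1.9]
finger_gap: 0.264
```

>>> step_arm:
  commands:
    - {"dx":-0.4,"dy":-0.48,"dz":0,"wx":0,"wy":0,"wz":0,"gripper":-0.8}
    - {"dx":-1.0,"dy":-1.19,"dz":0,"wx":0,"wy":0,"wz":0,"gripper":-0.8}
    - {"dx":-1.7,"dy":-2.02,"dz":0,"wx":0,"wy":0,"wz":0,"gripper":-0.8}
    - {"dx":-2.5,"dy":-2.97,"dz":0,"wx":0,"wy":0,"wz":0,"gripper":-0.8}
    - {"dx":-3.3,"dy":-3.92,"dz":0,"wx":0,"wy":0,"wz":0,"gripper":-0.8}
    - {"dx":-4.1,"dy":-4.87,"dz":0,"wx":0,"wy":0,"wz":0,"gripper":-0.8}
    - {"dx":-4.9,"dy":-5.82,"dz":0,"wx":0,"wy":0,"wz":0,"gripper":-0.8}
    - {"dx":-5.6,"dy":-6.65,"dz":0,"wx":0,"wy":0,"wz":0,"gripper":-0.8}
    - {"dx":-6.2,"dy":-7.36,"dz":0,"wx":0,"wy":0,"wz":0,"gripper":-0.8}
    - {"dx":-6.6,"dy":-7.84,"dz":0,"wx":0,"wy":0,"wz":0,"gripper":-0.8}

```text
t: 19.28
eef_pos: [0.505, -0.0312, 0.2375]
eef_rot: [0.0, 0.907, -0.421, -0.003]
wrist_force: [-0.7, 0.4, -0.8]
finger_gap: 0.263
```

```bash
python3 st.py .512 .0008 .23 -50
```

```text
t 19.28 pos [ 0.505  -0.0312  0.2375] yawx -49.76 zax [-0.005  0.002 -1.   ] F [-0.7   0.38 -0.82] T [ 0.044 -0.026 -0.043] gap 0.263 q [-1.620e+01  2.070e+01  9.830e+01  1.000e-01  6.130e+01  1.235e+02]
shift [-0.662 -0.868  0.251] wz 0.048
```

>>> step_arm:
  commands:
    - {"dx":-0.35,"dy":-0.45,"dz":0,"wx":0,"wy":0,"wz":0,"gripper":-0.8}
    - {"dx":-0.6,"dy":-0.75,"dz":0,"wx":0,"wy":0,"wz":0,"gripper":-0.8}
    - {"dx":-0.67,"dy":-0.87,"dz":0,"wx":0,"wy":0,"wz":0,"gripper":-0.8}
    - {"dx":-0.67,"dy":-0.87,"dz":0,"wx":0,"wy":0,"wz":0,"gripper":-0.8}
    - {"dx":-0.67,"dy":-0.87,"dz":0,"wx":0,"wy":0,"wz":0,"gripper":-0.8}
    - {"dx":-0.67,"dy":-0.87,"dz":0,"wx":0,"wy":0,"wz":0,"gripper":-0.8}
    - {"dx":-0.67,"dy":-0.87,"dz":0,"wx":0,"wy":0,"wz":0,"gripper":-0.8}
    - {"dx":-0.67,"dy":-0.87,"dz":0,"wx":0,"wy":0,"wz":0,"gripper":-0.8}
    - {"dx":-0.67,"dy":-0.87,"dz":0,"wx":0,"wy":0,"wz":0,"gripper":-0.8}
    - {"dx":-0.67,"dy":-0.87,"dz":0,"wx":0,"wy":0,"wz":0,"gripper":-0.8}

```text
t: 20.12
eef_pos: [0.5136, -0.0027, 0.2398]
eef_rot: [-0.0, 0.907, -0.422, 0.0]
wrist_force: [-0.0, -0.2, -1.1]
finger_gap: 0.265
```

```bash
python3 st.py .512 .0008 .16 -50;python3 - <<'E'
from h import *
d=grab('scene');x,y=250,180
cv2.imwrite('pics/v3.png',cv2.resize(d['img'][y-60:y+60,x-80:x+80,::-1],(800,600),interpolation=cv2.INTER_CUBIC))
p=lambda P:[round(float(v),1) for v in ((proj(d,P)[0]-x+80)*5,(proj(d,P)[1]-y+60)*5)]
e=r.state()['eef_pos'];print('rim',p(e-[0,0,.06]),'roof',p(e-[0,0,.005]),'bar top',p([.512,.0008,.142]))
E
```

```text
t 20.12 pos [ 0.5136 -0.0027  0.2398] yawx -49.93 zax [ 0. -0. -1.] F [-0.01 -0.19 -1.13] T [ 0.006  0.034 -0.059] gap 0.265 q [-12.8  21.   97.3  -0.   61.6 127.2]
shift [-0.124 -0.032  2.66 ] wz 0.015
rim [414.3, 317.5] roof [416.1, 257.3] bar top [418.7, 358.9]
```

View pics/v3.png

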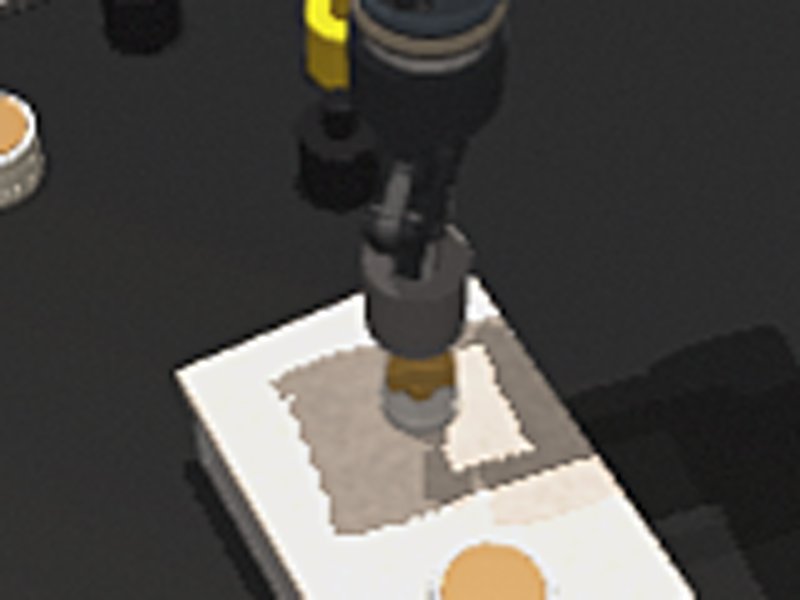

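The cap hangs upright, with its rim centre at about (416,320) against a predicted (414,318), just above the bar at (420,375). I'll centre it and lower part way.

>>> step_arm:
  commands:
    - {"dx":-0.12,"dy":-0.03,"dz":0,"wx":0,"wy":0,"wz":0,"gripper":-0.8}
    - {"dx":-0.12,"dy":-0.03,"dz":0,"wx":0,"wy":0,"wz":0,"gripper":-0.8}
    - {"dx":-0.12,"dy":-0.03,"dz":0.3,"wx":0,"wy":0,"wz":0,"gripper":-0.8}
    - {"dx":-0.12,"dy":-0.03,"dz":0.7,"wx":0,"wy":0,"wz":0,"gripper":-0.8}
    - {"dx":-0.12,"dy":-0.03,"dz":1.1,"wx":0,"wy":0,"wz":0,"gripper":-0.8}
    - {"dx":-0.12,"dy":-0.03,"dz":1.5,"wx":0,"wy":0,"wz":0,"gripper":-0.8}
    - {"dx":-0.12,"dy":-0.03,"dz":1.7,"wx":0,"wy":0,"wz":0,"gripper":-0.8}
    - {"dx":-0.12,"dy":-0.03,"dz":1.7,"wx":0,"wy":0,"wz":0,"gripper":-0.8}
    - {"dx":-0.12,"dy":-0.03,"dz":1.7,"wx":0,"wy":0,"wz":0,"gripper":-0.8}
    - {"dx":-0.12,"dy":-0.03,"dz":1.7,"wx":0,"wy":0,"wz":0,"gripper":-0.8}

```text
t: 21.0
eef_pos: [0.5125, 0.0011, 0.1891]
eef_rot: [-0.0, 0.907, -0.422, 0.0]
wrist_force: [1.0, -1.0, -0.7]
finger_gap: 0.257
```

```bash
python3 st.py .512 .0008 .16 -50
```

```text
t 21.0 pos [0.5125 0.0011 0.1891] yawx -49.87 zax [ 0.001 -0.    -1.   ] F [ 1.02 -0.96 -0.7 ] T [-0.002  0.031  0.025] gap 0.257 q [-12.4  25.  100.7   0.   54.2 127.5]
shift [-0.004  0.019  0.969] wz 0.025
```

>>> step_arm:
  commands:
    - {"dx":0,"dy":0.01,"dz":0.1,"wx":0,"wy":0,"wz":0,"gripper":-0.8}
    - {"dx":0,"dy":0.01,"dz":0.2,"wx":0,"wy":0,"wz":0,"gripper":-0.8}
    - {"dx":0,"dy":0.01,"dz":0.3,"wx":0,"wy":0,"wz":0,"gripper":-0.8}
    - {"dx":0,"dy":0.01,"dz":0.4,"wx":0,"wy":0,"wz":0,"gripper":-0.8}
    - {"dx":0,"dy":0.01,"dz":0.5,"wx":0,"wy":0,"wz":0,"gripper":-0.8}
    - {"dx":0,"dy":0.01,"dz":0.6,"wx":0,"wy":0,"wz":0,"gripper":-0.8}
    - {"dx":0,"dy":0.01,"dz":0.7,"wx":0,"wy":0,"wz":0,"gripper":-0.8}
    - {"dx":0,"dy":0.01,"dz":0.8,"wx":0,"wy":0,"wz":0,"gripper":-0.8}
    - {"dx":0,"dy":0.01,"dz":0.8,"wx":0,"wy":0,"wz":0,"gripper":-0.8}
    - {"dx":0,"dy":0.01,"dz":0.8,"wx":0,"wy":0,"wz":0,"gripper":-0.8}

```text
t: 21.83
eef_pos: [0.5116, 0.001, 0.1644]
eef_rot: [0.0, 0.907, -0.422, -0.0]
wrist_force: [0.6, 0.5, -1.1]
finger_gap: 0.264
```

```bash
python3 st.py .512 .0008 .16 -50
```

```text
t 21.83 pos [0.5116 0.001  0.1644] yawx -49.88 zax [-0.001  0.    -1.   ] F [ 0.64  0.48 -1.11] T [ 0.035  0.012 -0.007] gap 0.264 q [-12.4  27.2 102.1   0.   50.8 127.5]
shift [ 0.013 -0.007  0.148] wz 0.024
```

>>> step_arm:
  commands:
    - {"dx":0,"dy":0,"dz":0.04,"wx":0,"wy":0,"wz":0,"gripper":-0.8}
    - {"dx":0,"dy":0,"dz":0.08,"wx":0,"wy":0,"wz":0,"gripper":-0.8}
    - {"dx":0,"dy":0,"dz":0.12,"wx":0,"wy":0,"wz":0,"gripper":-0.8}
    - {"dx":0,"dy":0,"dz":0.15,"wx":0,"wy":0,"wz":0,"gripper":-0.8}
    - {"dx":0,"dy":0,"dz":0.15,"wx":0,"wy":0,"wz":0,"gripper":-0.8}
    - {"dx":0,"dy":0,"dz":0.15,"wx":0,"wy":0,"wz":0,"gripper":-0.8}
    - {"dx":0,"dy":0,"dz":0.15,"wx":0,"wy":0,"wz":0,"gripper":-0.8}
    - {"dx":0,"dy":0,"dz":0.15,"wx":0,"wy":0,"wz":0,"gripper":-0.8}
    - {"dx":0,"dy":0,"dz":0.15,"wx":0,"wy":0,"wz":0,"gripper":-0.8}
    - {"dx":0,"dy":0,"dz":0.15,"wx":0,"wy":0,"wz":0,"gripper":-0.8}

```text
t: 22.67
eef_pos: [0.5117, 0.001, 0.1602]
eef_rot: [0.0, 0.907, -0.422, -0.0]
wrist_force: [-1.0, 0.3, -0.8]
finger_gap: 0.259
```

```bash
python3 st.py .512 .0008 .16 -50
```

```text
t 22.67 pos [0.5117 0.001  0.1602] yawx -49.88 zax [-0.  0. -1.] F [-0.97  0.25 -0.81] T [0.044 0.081 0.036] gap 0.259 q [-12.4  27.6 102.3   0.   50.2 127.5]
shift [ 0.01  -0.003  0.007] wz 0.024
```

>>> step_arm:
  commands:
    - {"dx":0,"dy":0,"dz":0.01,"wx":0,"wy":0,"wz":0,"gripper":-0.8}
    - {"dx":0,"dy":0,"dz":0.02,"wx":0,"wy":0,"wz":0,"gripper":-0.8}
    - {"dx":0,"dy":0,"dz":0.02,"wx":0,"wy":0,"wz":0,"gripper":-0.8}
    - {"dx":0,"dy":0,"dz":0.02,"wx":0,"wy":0,"wz":0,"gripper":-0.8}
    - {"dx":0,"dy":0,"dz":0.02,"wx":0,"wy":0,"wz":0,"gripper":-0.8}
    - {"dx":0,"dy":0,"dz":0.02,"wx":0,"wy":0,"wz":0,"gripper":-0.8}
    - {"dx":0,"dy":0,"dz":0.02,"wx":0,"wy":0,"wz":0,"gripper":-0.8}
    - {"dx":0,"dy":0,"dz":0.02,"wx":0,"wy":0,"wz":0,"gripper":-0.8}
    - {"dx":0,"dy":0,"dz":0.02,"wx":0,"wy":0,"wz":0,"gripper":-0.8}
    - {"dx":0,"dy":0,"dz":0.02,"wx":0,"wy":0,"wz":0,"gripper":-0.8}

```text
t: 23.5
eef_pos: [0.5118, 0.0009, 0.16]
eef_rot: [-0.0, 0.907, -0.422, 0.0]
wrist_force: [-1.6, 0.9, 5.2]
finger_gap: 0.262
```

```bash
python3 st.py .512 .0008 .16 -50
```

```text
t 23.5 pos [0.5118 0.0009 0.16  ] yawx -49.88 zax [ 0. -0. -1.] F [-1.57  0.91  5.18] T [0.109 0.236 0.016] gap 0.262 q [-12.4  27.6 102.3  -0.   50.1 127.5]
shift [ 0.006 -0.002 -0.   ] wz 0.024
```

Contact at 5 N with the TCP at the expected 0.160, so the rim is on the lid. I'll open slowly and rise.

>>> step_arm:
  commands:
    - {"dx":0,"dy":0,"dz":0,"wx":0,"wy":0,"wz":0,"gripper":-0.3}
    - {"dx":0,"dy":0,"dz":0,"wx":0,"wy":0,"wz":0,"gripper":-0.1}
    - {"dx":0,"dy":0,"dz":0,"wx":0,"wy":0,"wz":0,"gripper":0.1}
    - {"dx":0,"dy":0,"dz":0,"wx":0,"wy":0,"wz":0,"gripper":0.1}
    - {"dx":0,"dy":0,"dz":0,"wx":0,"wy":0,"wz":0,"gripper":0.1}
    - {"dx":0,"dy":0,"dz":-0.3,"wx":0,"wy":0,"wz":0,"gripper":0.1}
    - {"dx":0,"dy":0,"dz":-1,"wx":0,"wy":0,"wz":0,"gripper":0.1}
    - {"dx":0,"dy":0,"dz":-2,"wx":0,"wy":0,"wz":0,"gripper":0.1}
    - {"dx":0,"dy":0,"dz":-3,"wx":0,"wy":0,"wz":0,"gripper":0.1}
    - {"dx":0,"dy":0,"dz":-3.5,"wx":0,"wy":0,"wz":0,"gripper":0.1}

```text
t: 24.33
eef_pos: [0.5134, 0.0006, 0.2686]
eef_rot: [-0.001, 0.907, -0.422, 0.003]
wrist_force: [0.4, -0.4, -0.2]
finger_gap: 0.554
```

>>> step_arm:
  commands:
    - {"dx":0,"dy":0,"dz":-0.5,"wx":0,"wy":0,"wz":0,"gripper":0.1}
    - {"dx":1,"dy":1,"dz":-0.5,"wx":0,"wy":0,"wz":0,"gripper":0.1}
    - {"dx":2,"dy":2,"dz":-0.5,"wx":0,"wy":0,"wz":0,"gripper":0.1}
    - {"dx":3,"dy":3,"dz":-0.5,"wx":0,"wy":0,"wz":0,"gripper":0.1}
    - {"dx":4,"dy":4,"dz":-0.5,"wx":0,"wy":0,"wz":0,"gripper":0.1}
    - {"dx":5,"dy":5,"dz":-0.5,"wx":0,"wy":0,"wz":0,"gripper":0.1}
    - {"dx":5.5,"dy":5.5,"dz":-0.5,"wx":0,"wy":0,"wz":0,"gripper":0.1}
    - {"dx":5.5,"dy":5.5,"dz":-0.5,"wx":0,"wy":0,"wz":0,"gripper":0.1}
    - {"dx":5.5,"dy":5.5,"dz":-0.5,"wx":0,"wy":0,"wz":0,"gripper":0.1}
    - {"dx":5.5,"dy":5.5,"dz":-0.5,"wx":0,"wy":0,"wz":0,"gripper":0.1}

```text
t: 25.17
eef_pos: [0.4916, -0.2308, 0.2798]
eef_rot: [-0.0, 0.907, -0.422, -0.0]
wrist_force: [0.1, -0.0, 0.2]
finger_gap: 0.554
```

```bash
python3 st.py
python3 - <<'E'
from h import *
d=grab('scene');x,y=250,180
cv2.imwrite('pics/v4.png',cv2.resize(d['img'][y-60:y+60,x-80:x+80,::-1],(800,600),interpolation=cv2.INTER_CUBIC))
p=lambda P:[round(float(v),1) for v in ((proj(d,P)[0]-x+80)*5,(proj(d,P)[1]-y+60)*5)]
c=np.array([.512,.0009,0]);print('rim c',p(c+[0,0,.1]),'roof',p(c+[0,0,.155]),'knob top',p(c+[0,0,.1835]))
E
```

```text
t 25.17 pos [ 0.4916 -0.2308  0.2798] yawx -49.9 zax [-0.     0.001 -1.   ] F [ 0.09 -0.01  0.24] T [-0.008 -0.023 -0.003] gap 0.554 q [-37.   20.7  90.5   0.   68.9 102.9]
rim c [417.4, 399.4] roof [419.3, 346.0] knob top [420.3, 316.6]
```

View pics/v4.png

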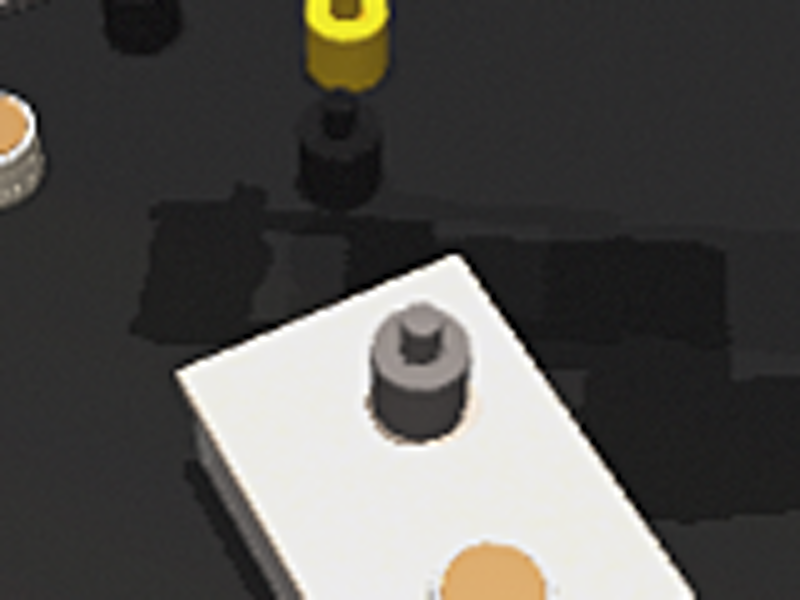

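The cap stands upright on the lid. Its roof centre is at (420,348) and its knob top at (422,318), within 2 px of the predicted (419,346) and (420,317). The dish on the lid has not moved, so I'm handing in.

```bash
python3 -c "
from cell import r
print(r.close_job())"
```

```text
the job is handed in; nothing more can be done
None
```

The vent plug is snug and the grey dust cap is over it on the lid. I handed the job in at about 25 s of robot time.

- **Plug:** I turned it about 156° clockwise in one grip. Torque rose from about 0.02 N m to a held average of 0.27 N m over 12 readings. That is about 0.17 rad past the bite, inside the 0.06–0.6 rad snug range.
- **Cap:** I pinched the knob in two directions to centre it, then lowered it over the plug. It touched the lid with about 5 N at the expected height (gripper at 0.160 m), and I let go.
- **Forces:** The highest upward (pressing-down) force I read on the box was about 11.5 N, briefly, early in the turning, and I relieved it at once.
- **Last checks:** In the final picture the cap stands upright and seated, with its roof and knob within about 2 enlarged-crop pixels of where they should be. The lid dish and the look-alikes in view are where they were. The arm is clear with no force on it.
- **Not checked or not matching:** The jar lid and the left dish stack were outside the final picture, and the arm never went near them. The first camera estimate of the plug was about 3 mm off, so I used the position felt in the grip instead.

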